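# Put the pail on the warmer and set its thermostat

### The job

Get the food warmer going: lift the steel pail up off its hook and set it down gently, upright and wholly on the warmer's round hot plate, and let go of it. Then turn the thermostat knob on the sloped panel until its pointer points at the wide black tab on the rim of the scale. Leave the bowl, the cup and the pepper mill where they are.

Things in the scene. Friction and masses are not known exactly. Their poses are not given: they have to be found in the camera images.
- warmer: White food warmer, fixed, 220 mm deep (x), 360 mm wide (y). Origin: centre of underside; -x is its front, +y its left, z up. Left part (y -20 to 180 mm): box 65 mm high under the hot plate. Right part (y -180 to -20): control panel 160 x 160 mm, centred at (0, -100, 85) mm, facing front and up at a 25 degree slope, normal (-0.423, 0, 0.906), front edge 51, rear edge 119 mm high.
- plate (a point): Centre of the top of the round hot plate, dark steel, 160 mm across, top 75 mm above the counter.
- dial_grip (a point): Grip point on the black thermostat knob's axis, 31 mm out from the panel, over its centre. Knob: disc 72 mm across, 9 mm high, and on it a straight grip bar 64 mm long, 18 mm thick, from 9 to 45 mm out (about 140 mm over the counter), centred on the axis; a white line marks its pointer end. The point turns with the knob: own z out of the panel, own y along the bar to the pointer end.
- dial (a joint): Angle of the knob, 0 to 3.14 rad, growing clockwise seen facing the panel. At 0 the pointer points to the warmer's left (+y), at 1.57 up the slope (away from the front). It starts at 0.25 to 0.65. Stays where left; friction about 0.06 N m.
- dial_pointer (a point): Point 50 mm from the knob's axis, just above the panel, straight out from the pointer end; turns with the knob.
- tab (a joint): Angle of the wide black tab on the scale, measured like the knob's: the pointer is at the tab when both angles are equal. Starts at 1.25 to 1.75; it cannot be moved by touch.
- tab_mark (a point): Inner end of the tab, 50 mm from the knob's axis. The tab is a flat black piece 12 mm wide and 18 mm long, outside the ring of thin scale lines (2 mm wide).
- stand: Dark steel hook stand, fixed: round foot 100 mm across, post 16 mm thick and 220 mm high, and at 200 mm height a horizontal hook arm 8 mm thick that points along the stand's own -x. Origin: centre of the underside of its foot.
- stand_tip (a point): End of the hook, 114 mm from the post's axis along the stand's -x, turned up 22 mm above the arm (top 226 mm above the counter). The pail hangs by its hoop on the arm, 68 to 80 mm from the post. To come off it must go up 35 to 55 mm (at 60 its rim meets the arm), then outward along the stand's -x past the tip (100 mm or more to be all clear).
- pail: Loose steel pail, 0.18 to 0.33 kg, 80 mm across at its base, 96 at its rim, 75 high. A stiff wire hoop (8 mm) in its y-z plane, 98 mm wide, rises to a straight top bar, axis 150 mm above the base. On the bar's middle stands a wooden grip, 24 x 24 mm (sides along the pail's x and y), from 152 to 198 mm above the base. Origin: centre of the base, z up.
- pail_grip (a point): Point on the pail's axis in the wooden grip, 178 mm above the base.
- bowl: Blue ceramic bowl, 130 mm across, 55 mm high, a bystander. Origin: centre of its underside.
- cup: White ceramic cup, 80 mm across, 85 mm high, a bystander. Origin: centre of its underside.
- mill: Wooden pepper mill, 62 mm across, 180 mm high, a bystander. Origin: centre of its underside.
There are look-alikes about, which are no part of the job. What is meant by the pail is not purple, and is the larger of those in its own colour.

How it is judged:
On the way, in this order (a step that is already met when the one before it is completed fails the run):
1. the pail stands upright, wholly on the hot plate, released (horizontal distance between pail and plate below 0.04 m and z of pail in the frame of plate below 0.006 m and angle between pail's own z axis and vertical below 0.1 rad and contact force between pail and warmer above 0.5 N and contact force between the fingers and pail below 0.1 N), for 0.3 s.
2. the knob's pointer is at the tab (distance between dial_pointer and tab_mark below 0.006 m), for 0.2 s.
At the end, for the whole second after the job is handed in: The pail stands at rest, upright (within 0.1 rad) and wholly on the hot plate (its centre within 40 mm of the plate's), and the knob's pointer lies within the tab's width (within 6 mm at 50 mm radius, 0.12 rad of the tab's middle) (horizontal distance between pail and plate below 0.04 m and z of pail in the frame of plate between -0.006 and 0.006 m and angle between pail's own z axis and vertical below 0.1 rad and linear speed of pail below 0.02 m/s and distance between dial_pointer and tab_mark below 0.006 m); the robot touches nothing.
It fails at once if the pail is dropped: moving faster than 0.5 m/s while not held (linear speed of pail above 0.5 m/s and contact force between the fingers and pail below 0.1 N).
It fails at once if the pail is slammed down: more than 80 N between pail and warmer (contact force between pail and warmer above 80 N).
It fails at once if the bowl, the cup or the mill is moved more than 30 mm (distance of any of bowl, cup, mill from where it was at the start of the episode above 0.03 m).
It also fails if it takes over 54 s, if anything falls off the work surface, if the arm or the gripper's body presses on something with over 40 N, if the wrist force passes 120 N, or if a joint passes its speed limit or range.

### The arm

A 7-joint arm with a two-finger parallel gripper is mounted at the origin on the work surface. World frame = base frame: x ahead of the robot, y to its left, z up, the work surface at z = 0. Lengths are in m, angles in rad, forces in N, time in s.
With the tool pointing down it reaches from about 0.425 to 0.975 m from the base axis. Payload 16.7 kg.
Tool frame: the origin (TCP) lies between the finger pads; the fingertips stand 8 mm ahead of it and the grasp point (between the pads) lies 11 mm behind it (env.tip_extent is the distance from the TCP to the fingertips, in m); z points along the fingers, y is the line along which they close (so a half turn about z gives the same grasp; the last joint's range is limited). The gripper opens to 85 mm and grips with 20 to 120 N. Pads are 22 mm wide; open, the fingers measure 114 mm over their backs; the gripper's body (76 mm by 85 mm) begins 54 mm behind the grasp point. The pads swing forward as they close: fully open they stand 13 mm farther back than shut.
Start: joints at [-1.407, 0.426, 0.074, 1.606, -0.034, 1.111, -0.067], TCP at [0.208, 0.642, 0.239] pointing down, gripper open.
Joint ranges: [-2.85, 2.85], [-0.5, 2.14], [-1.23, 1.37], [0.21, 2.46], [-1.02, 4.16], [0.16, 2.05], [-2.73, 2.73]. Speed limits (rad/s): [1.89, 1.89, 2.39, 2.39, 3.01, 3.01, 3.01].

### API

Orientations are given as [roll, pitch, yaw] about the fixed x, y, z axes, in that order (R = Rz(yaw) Ry(pitch) Rx(roll)).
In Python, from station import env gives the robot as it stands. The module is installed in compiled form; this text tells all that it offers.
- The arm moves only by the tool apply_moves, never from a script. Its argument "plan" is a list of rows, each an object of numbers: "dx", "dy", "dz": the shift along the tool's x, y, z in mm; "wx", "wy", "wz": the turn, a rotation vector about the tool's x, y, z in degrees; "gripper": the finger opening in mm, from 0 to 85.4. A call has exactly 8 rows; each row is the pose to reach, as a shift and turn from the pose commanded when the call began, along the tool's axes at that moment; what a row does not reach only later rows make up. A row lasts 1/8 s, in which the tool goes at most 62.5 mm and 10.7 degrees, less where a joint would pass 70% of its speed; a pose out of reach is approached as far as the arm can. A call with a gripper value outside its range is refused whole. The fingers move at their own pace and stop on an object; the grip force is fixed at half the most. Time passes only in rows, so rows that repeat a pose let the fingers close, or fill a call up. It gives the time, the measured TCP pose, the force, the opening and the grip force at its end, in the units of the state.
- env.get_state(): the state, without advancing time (a new reading comes with each control period).
- env.grab_frame(name): name is "side" or "top"; returns a dict with "frame" (400x640x3 uint8, red, green, blue), "z_map" (400x640 float32, m along the optical axis (not along the pixel's ray), 0 where there is no reading), "intrinsics" (3x3 intrinsics, pixels), "R" (3x3) and "t" (3): a world point X has camera coordinates R X + t. Camera axes: x right, y down, z forward; pixel columns grow to the right and rows downward; lengths in m; the calibration is good to about 2 mm. A picture is of the moment at which its call begins.
- env.hand_in(): hands the job in; it is judged then, once.
The state is a dict: "clock": time; "qpos": joint angles; "dq": joint speeds; "effort": joint torques, N m; "ee_pos": TCP position; "orientation": TCP orientation; "ft_force": force on the tool from outside, world axes, zero at the start; "torque": the same for the moment, N m; "grip_width": opening from 0.0 (shut) to 1.0 (fully open); "finger_force": force on a finger pad.
Only numpy, scipy, OpenCV 4.12 (cv2) and the standard library are available. Lean on these libraries where they do the work, as an engineer would, in place of code of your own. Each camera call takes 0.05 s, during which the arm holds its last target. There are 200 camera calls.

## Working session

There is one attempt and no reset: what is moved stays moved. The work goes in short steps, Python scripts to look and compute and a tool call to move; the robot and the scene stay as the last step left them, time stands still between calls to the robot, and variables do not carry over. Pictures are saved under pics/ and viewed, at most 10 in all, crops included, and the job is handed in when it is done.

Besides the shell and the picture viewer there is one more tool, called after "Request:" as name([rows], argument=value, ...), one row to a line, values as JSON. apply_moves: Moves the arm, as the interface text tells. Its arguments: {"type":"object","properties":{"plan":{"type":"array","items":{"type":"object","properties":{"dx":{"type":"number"},"dy":{"type":"number"},"dz":{"type":"number"},"wx":{"type":"number"},"wy":{"type":"number"},"wz":{"type":"number"},"gripper":{"type":"number"}}}}},"required":["plan"]}

```bash
mkdir -p pics; cat > h.py <<'E'
import numpy as np, cv2
from station import env
from scipy.spatial.transform import Rotation as Ro
def grab(n,save=None):
    f=env.grab_frame(n)
    if save: cv2.imwrite(f'pics/{save}.png',f['frame'][:,:,::-1]); np.savez(f'pics/{save}.npz',**f)
    return f
def load(n): return dict(np.load(f'pics/{n}.npz'))
def cloud(f):
    z=f['z_map'];v,u=np.mgrid[:400,:640];K=f['intrinsics']
    c=np.stack([(u-K[0,2])/K[0,0]*z,(v-K[1,2])/K[1,1]*z,z],-1)
    P=(c-f['t'])@f['R']; P[z==0]=np.nan; return P
def proj(f,X):
    c=f['R']@np.array(X)+f['t'];p=f['intrinsics']@c;return p[:2]/p[2]
def tool(target_p,target_R=None):
    s=env.get_state();R=Ro.from_euler('xyz',s['orientation'])
    d=R.inv().apply(np.array(target_p)-s['ee_pos'])*1000
    w=(R.inv()*target_R).as_rotvec(degrees=True) if target_R is not None else None
    return d,w
E
python3 - <<'E'
from h import *
a=grab('side','s0');b=grab('top','t0')
for f in(a,b): print(f['intrinsics'].round(1).tolist(),(-f['R'].T@f['t']).round(3),f['R'].round(2).tolist())
print(env.get_state(),env.tip_extent)
E
```

```text
[[474.0, 0.0, 320.2], [0.0, 474.0, 199.1], [0.0, 0.0, 1.0]] [-0.137 -0.814  1.065] [[0.79, -0.61, 0.02], [-0.39, -0.53, -0.75], [0.47, 0.59, -0.66]]
[[381.8, 0.0, 320.9], [0.0, 381.8, 200.1], [0.0, 0.0, 1.0]] [0.44  0.    1.432] [[0.01, -1.0, 0.0], [-1.0, -0.01, -0.08], [0.08, -0.0, -1.0]]
{'clock': 0.1, 'qpos': array([-1.40649033,  0.42666158,  0.07383798,  1.60653818, -0.03408455,
        1.11080689, -0.06709689]), 'dq': array([ 9.62042486e-04, -2.51093082e-03,  2.91991269e-04, -3.21996210e-03,
       -9.25026321e-05,  9.63193102e-04,  4.10703248e-04]), 'effort': array([ 8.86334921e-03, -9.51531601e+01,  3.77190784e+00, -4.64405394e+01,
        1.97993510e-02,  6.48820162e-03,  4.54039741e-05]), 'ee_pos': array([0.20826825, 0.64168892, 0.23868756]), 'orientation': array([-3.14044069e+00,  8.80465893e-05,  2.82777888e+00]), 'ft_force': array([-0.4107424 ,  0.70468663, -0.81835652]), 'torque': array([0.01816652, 0.01108315, 0.02110845]), 'finger_force': 0.0, 'grip_width': 1.000926898461133} 0.008
```

View pics/s0.png

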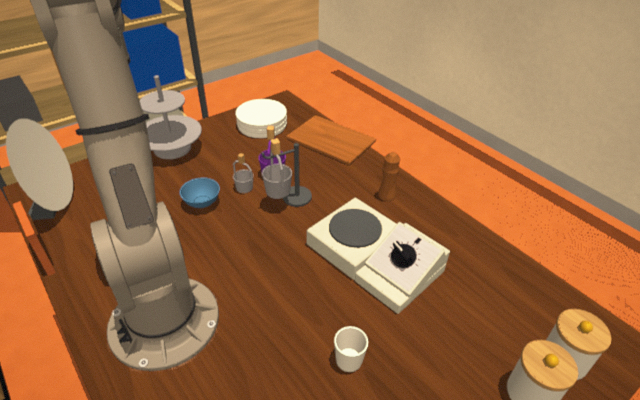

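View pics/t0.png

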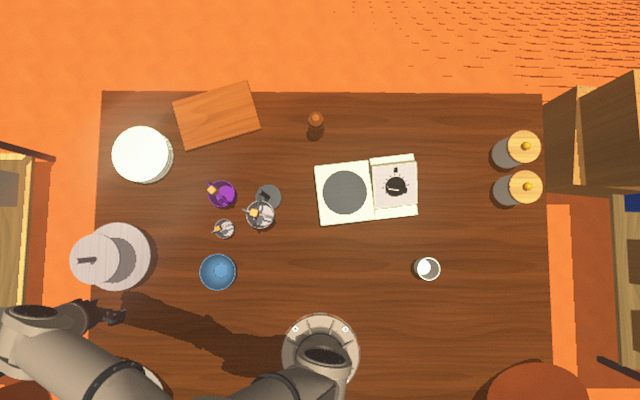

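Side view: the candidates are the purple pail (270,150), the small steel pail (243,178) and the larger steel pail hanging from the hook (277,178). I choose the hanging one. The warmer plate is at (355,228) and the knob at (403,255). Top view: pail (260,215), grip about (253,213), plate (345,192), knob (396,186), tab about (396,170).

```bash
python3 - <<'E'
from h import *
a=load('s0');b=load('t0')
c=lambda f,u,v,w,h,k:cv2.resize(f['frame'][v:v+h,u:u+w,::-1],None,fx=k,fy=k,interpolation=cv2.INTER_CUBIC)
im=np.vstack([np.hstack([c(a,225,115,100,75,4),c(b,205,170,100,75,4)]),np.hstack([c(a,355,215,100,75,4),c(b,350,148,100,75,4)])])
cv2.imwrite('pics/c0.png',im)
A=cloud(a);B=cloud(b)
# plate: dark pixels at height ~0.075
for n,P,f in(('s',A,a),('t',B,b)):
    g=f['frame'].astype(int).sum(2)
    m=(abs(P[...,2]-.075)<.008)&(g<330)&(P[...,0]>.35)&(P[...,1]<.1)&(P[...,1]>-.3)
    q=P[m];q=q[np.linalg.norm(q[:,:2]-np.median(q[:,:2],0),axis=1)<.09]
    print(n,'plate',len(q),q.mean(0),((q.min(0)+q.max(0))/2),np.ptp(q,axis=0))
    w=P[(P[...,2]>.045)&(P[...,2]<.125)&(P[...,0]>.3)&(P[...,1]<.1)&(P[...,1]>-.4)&(g>330)]
    if len(w):print('warmer rect',cv2.minAreaRect(w[:,:2].astype(np.float32)))
for u,v in[(275,145),(276,150),(275,148),(277,155),(297,147),(297,150),(290,150)]: print('s',u,v,A[v,u].round(3))
for u,v in[(252,213),(254,213),(256,213),(265,197),(267,195),(261,215)]: print('t',u,v,B[v,u].round(3))
E
```

```text
s plate 1548 [ 0.57554401 -0.08848588  0.07375657] [ 0.58014628 -0.08607542  0.07390465] [0.1611965  0.15820792 0.01372095]
warmer rect ((1.3605847358703613, -0.04970496892929077), (2.1874473094940186, 0.37650957703590393), 8.923213958740234)
t plate 14 [ 0.59022148 -0.23508155  0.0799808 ] [ 0.61081713 -0.22058156  0.07902416] [0.07836888 0.08962167 0.00777505]
warmer rect ((0.4942353367805481, -0.18743892014026642), (0.41962626576423645, 0.38341546058654785), 6.961978912353516)
s 275 145 [0.49  0.198 0.246]
s 276 150 [0.491 0.196 0.229]
s 275 148 [0.49  0.198 0.236]
s 277 155 [0.49  0.189 0.215]
s 297 147 [0.567 0.193 0.21 ]
s 297 150 [0.565 0.191 0.201]
s 290 150 [0.706 0.438 0.002]
t 252 213 [0.496 0.211 0.254]
t 254 213 [0.496 0.205 0.256]
t 256 213 [0.496 0.199 0.255]
t 265 197 [0.56  0.195 0.097]
t 267 195 [0.569 0.19  0.082]
t 261 215 [0.492 0.19  0.213]
```

View pics/c0.png

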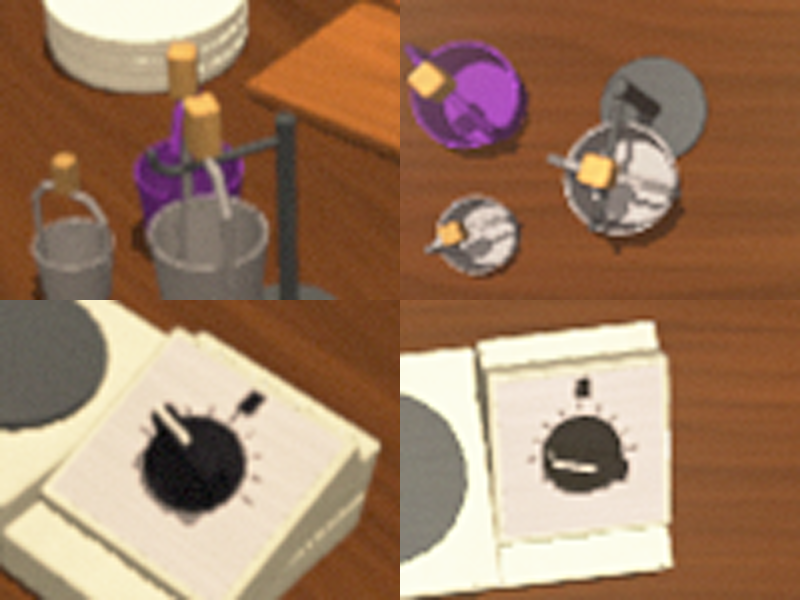

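```bash
python3 - <<'E'
from h import *
a=load('s0');b=load('t0')
A=cloud(a);B=cloud(b)
print('B plate',B[192,345],B[186,370], 'A plate',A[228,355])
for n,P,f in(('s',A,a),('t',B,b)):
    rgb=f['frame'].astype(int);g=rgb.sum(2)
    box=(P[...,0]>.40)&(P[...,0]<.62)&(P[...,1]>.13)&(P[...,1]<.27)
    wood=box&(P[...,2]>.2)&(rgb[...,0]-rgb[...,2]>50)&(P[...,1]<.23)
    q=P[wood];print(n,'grip',len(q),q.min(0).round(3),q.max(0).round(3))
    top=q[q[:,2]>q[:,2].max()-.006];print(' top',len(top),((top.min(0)+top.max(0))/2).round(4),top.mean(0).round(4),cv2.minAreaRect(top[:,:2].astype(np.float32)))
    st=P[box&(P[...,2]>.19)&~wood]
    print(' dark',len(st)); print(st[st[:,0].argsort()].round(3)[::max(1,len(st)//22)].tolist())
    # plate by ellipse: dark pixels
    y0,x0=(228,355) if n=='s' else (192,345)
    m=np.zeros((402,642),np.uint8);cv2.floodFill(f['frame'].copy(),m,(x0,y0),0,(12,)*3,(12,)*3,4|cv2.FLOODFILL_MASK_ONLY|(255<<8)|cv2.FLOODFILL_FIXED_RANGE)
    q=P[m[1:-1,1:-1]>0];print(' plate',len(q),q.mean(0).round(4),((q.min(0)+q.max(0))/2).round(4),np.ptp(q,axis=0).round(3))
    # panel plane
    S=(slice(238,275),slice(370,440)) if n=='s' else (slice(162,208),slice(377,414))
    pp=P[S].reshape(-1,3);c=f['frame'][S].reshape(-1,3).astype(int);w=pp[(c.min(1)>170)&(np.isfinite(pp[:,0]))]
    for _ in range(4):
        m0=w.mean(0);nn=np.linalg.svd(w-m0)[2][2];nn*=np.sign(nn[2]);d=(w-m0)@nn;w=w[abs(d)<max(.003,d.std()*1.5)]
    print(' panel',len(w),m0.round(4),nn.round(3),'yaw',np.degrees(np.arctan2(-nn[1],-nn[0])), 'slope',np.degrees(np.arccos(nn[2])))
E
```

```text
B plate [ 0.58168745 -0.08687487  0.07880092] [ 0.60556041 -0.17798406  0.06401068] A plate [ 0.57481771 -0.09050031  0.07466735]
s grip 133 [0.482 0.19  0.201] [0.544 0.222 0.257]
 top 35 [0.4968 0.2045 0.2542] [0.4955 0.2049 0.2542] ((0.4970994293689728, 0.20396149158477783), (0.02265981212258339, 0.021473193541169167), 83.3433837890625)
 dark 167
[[0.45, 0.21, 0.227], [0.456, 0.215, 0.211], [0.459, 0.214, 0.21], [0.468, 0.213, 0.202], [0.476, 0.208, 0.202], [0.484, 0.171, 0.206], [0.485, 0.162, 0.195], [0.487, 0.171, 0.197], [0.489, 0.182, 0.212], [0.49, 0.169, 0.2], [0.492, 0.205, 0.2], [0.5, 0.24, 0.196], [0.507, 0.206, 0.194], [0.517, 0.209, 0.199], [0.527, 0.202, 0.195], [0.536, 0.198, 0.198], [0.547, 0.197, 0.201], [0.556, 0.194, 0.199], [0.558, 0.196, 0.205], [0.56, 0.194, 0.201], [0.562, 0.191, 0.191], [0.565, 0.195, 0.207], [0.567, 0.193, 0.203], [0.57, 0.191, 0.191]]
 plate 1440 [nan nan nan] [nan nan nan] [nan nan nan]
 panel 1115 [ 0.6036 -0.266   0.0845] [-0.415 -0.043  0.909] yaw 5.923298559904069 slope 24.636952641910685
t grip 71 [0.487 0.195 0.202] [0.512 0.221 0.2
[... 206 characters left out ...]
6, 0.211, 0.215], [0.467, 0.21, 0.207], [0.476, 0.21, 0.205], [0.483, 0.215, 0.199], [0.486, 0.214, 0.204], [0.487, 0.164, 0.194], [0.489, 0.178, 0.209], [0.49, 0.221, 0.252], [0.492, 0.197, 0.207], [0.495, 0.19, 0.212], [0.502, 0.239, 0.209], [0.505, 0.246, 0.203], [0.509, 0.247, 0.199], [0.515, 0.205, 0.201], [0.522, 0.208, 0.202], [0.531, 0.202, 0.205], [0.538, 0.202, 0.202], [0.544, 0.206, 0.201], [0.554, 0.202, 0.203], [0.56, 0.195, 0.208], [0.563, 0.192, 0.211], [0.566, 0.191, 0.213], [0.569, 0.191, 0.216], [0.575, 0.2, 0.218]]
 plate 1437 [nan nan nan] [nan nan nan] [nan nan nan]
 panel 858 [ 0.6067 -0.2634  0.0873] [-0.418 -0.055  0.907] yaw 7.492060874279743 slope 24.924028469937213
```

```bash
python3 - <<'E'
from h import *
a=load('s0');b=load('t0')
for n,f in(('s',a),('t',b)):
    P=cloud(f)
    y0,x0=(228,355) if n=='s' else (192,345)
    m=np.zeros((402,642),np.uint8);cv2.floodFill(f['frame'].copy(),m,(x0,y0),0,(14,)*3,(14,)*3,4|cv2.FLOODFILL_MASK_ONLY|(255<<8)|cv2.FLOODFILL_FIXED_RANGE)
    m=m[1:-1,1:-1]
    ct=max(cv2.findContours(m,0,cv2.CHAIN_APPROX_NONE)[0],key=len)
    (cx,cy),ax,_=cv2.fitEllipse(ct)
    # ray to z=.075
    def ray(u,v,z):
        d=f['R'].T@np.linalg.inv(f['intrinsics'])@[u,v,1];o=-f['R'].T@f['t'];return o+d*(z-o[2])/d[2]
    q=P[m>0];q=q[np.isfinite(q[:,0])]
    e=np.array([ray(u,v,.075) for u,v in ct[:,0]]);
    print(n,'plate px',cx,cy,ax,ray(cx,cy,.075).round(4),'z med',np.median(q[:,2]).round(4),'diam',cv2.minEnclosingCircle(e[:,:2].astype(np.float32)))
    # warmer underside box outline: white pixels, left part top z=.065
    g=f['frame'].astype(int).min(2)
    w=P[(abs(P[...,2]-.065)<.006)&(g>150)&(P[...,0]>.4)&(P[...,0]<.8)&(P[...,1]<.06)&(P[...,1]>-.25)]
    print('  boxtop',cv2.minAreaRect(w[:,:2].astype(np.float32)))
# triangulate grip top centre: side crop px (202,107)/4+(225,115); top (597-400,170)/4+(205,170)
us=(225+202/4,115+107/4);ut=(205+196/4,170+170/4)
M=lambda f:f['intrinsics']@np.c_[f['R'],f['t']]
X=cv2.triangulatePoints(M(a),M(b),np.array(us,float),np.array(ut,float)).ravel();X=X[:3]/X[3];print('grip top',X,proj(a,X)-us,proj(b,X)-ut)
T=Ro.from_euler('xyz',[np.pi,0,np.radians(169)])
for p in([.498,.206,.33],[.498,.206,.226]):print(tool(p,T))
E
```

```text
s plate px 355.0148010253906 227.15988159179688 (34.67681121826172, 51.05705261230469) [ 0.5769 -0.0881  0.075 ] z med 0.0739 diam ((0.577174961566925, -0.08584881573915482), 0.07830042392015457)
  boxtop ((0.5846707820892334, -0.11584876477718353), (0.2213498055934906, 0.26033976674079895), 6.9374918937683105)
t plate px 344.34686279296875 191.89500427246094 (41.95391082763672, 42.28607940673828) [ 0.5824 -0.0848  0.075 ] z med 0.0752 diam ((0.5826333165168762, -0.08468011021614075), 0.07816337794065475)
  boxtop ((0.586040735244751, -0.1153157502412796), (0.21811449527740479, 0.26017943024635315), 7.083137035369873)
grip top [0.49773085 0.20605802 0.25084149] [0.10406926 0.0017709 ] [-0.08907512  0.12854065]
(array([-410.08233879, -325.0793815 ,  -90.90191544]), array([-6.62284327e-02,  1.01797691e-03, -6.98020674e+00]))
(array([-410.07318195, -324.95957705,   13.09801515]), array([-6.62284327e-02,  1.01797691e-03, -6.98020674e+00]))
```

Request:
apply_moves([
  {"dx":-30,"dy":-20,"dz":-30},
  {"dx":-75,"dy":-60,"dz":-75},
  {"dx":-120,"dy":-95,"dz":-91,"wz":-2},
  {"dx":-165,"dy":-130,"dz":-91,"wz":-4},
  {"dx":-210,"dy":-165,"dz":-91,"wz":-7},
  {"dx":-255,"dy":-200,"dz":-91,"wz":-7},
  {"dx":-300,"dy":-235,"dz":-91,"wz":-7},
  {"dx":-340,"dy":-265,"dz":-91,"wz":-7},
])

```text
$.plan[0]: bad value
```

```bash
python3 - <<'E'
from h import *
s=env.get_state();print(s['ee_pos'],s['orientation'],s['qpos'])
T=Ro.from_euler('xyz',[np.pi,0,np.radians(169)])
for p in([.498,.206,.33],[.498,.206,.226]):print(tool(p,T))
E
```

```text
[0.20826825 0.64168892 0.23868756] [-3.14044069e+00  8.80465893e-05  2.82777888e+00] [-1.40649033  0.42666158  0.07383798  1.60653818 -0.03408455  1.11080689
 -0.06709689]
(array([-410.08233879, -325.0793815 ,  -90.90191544]), array([-6.62284327e-02,  1.01797691e-03, -6.98020674e+00]))
(array([-410.07318195, -324.95957705,   13.09801515]), array([-6.62284327e-02,  1.01797691e-03, -6.98020674e+00]))
```

All keys are needed in each row.

Request:
apply_moves([
  {"dx":-30,"dy":-20,"dz":-30,"wx":0,"wy":0,"wz":0,"gripper":85},
  {"dx":-75,"dy":-60,"dz":-75,"wx":0,"wy":0,"wz":0,"gripper":85},
  {"dx":-120,"dy":-95,"dz":-91,"wx":0,"wy":0,"wz":-2,"gripper":85},
  {"dx":-165,"dy":-130,"dz":-91,"wx":0,"wy":0,"wz":-4,"gripper":85},
  {"dx":-210,"dy":-165,"dz":-91,"wx":0,"wy":0,"wz":-7,"gripper":85},
  {"dx":-255,"dy":-200,"dz":-91,"wx":0,"wy":0,"wz":-7,"gripper":85},
  {"dx":-300,"dy":-235,"dz":-91,"wx":0,"wy":0,"wz":-7,"gripper":85},
  {"dx":-340,"dy":-265,"dz":-91,"wx":0,"wy":0,"wz":-7,"gripper":85},
])

```text
clock: 1.1
ee_pos: [0.4508, 0.2829, 0.3303]
orientation: [3.142, -0.0, 2.949]
ft_force: [0.1, 1.3, -0.1]
grip_width: 0.996
finger_force: 0.0
```

```bash
python3 - <<'E'
from h import *
s=env.get_state();print(s['clock'],s['ee_pos'],s['orientation'],s['qpos'])
T=Ro.from_euler('xyz',[np.pi,0,np.radians(169)])
for p in([.498,.206,.33],[.498,.206,.226]):print(tool(p,T))
E
```

```text
1.1 [0.45080143 0.28286655 0.33030108] [ 3.14159162e+00 -3.47394918e-05  2.94910804e+00] [-0.94291304  0.11331741  0.28840357  1.82307254 -0.03440874  1.21006304
  0.73420236]
(array([-61.03134983, -66.41797061,   0.29889083]), array([ 5.99000578e-05, -1.99041142e-03, -2.85557889e-02]))
(array([-61.03496274, -66.41807844, 104.29889076]), array([ 5.99000578e-05, -1.99041142e-03, -2.85557889e-02]))
```

Request:
apply_moves([
  {"dx":-30,"dy":-34,"dz":0,"wx":0,"wy":0,"wz":0,"gripper":85},
  {"dx":-62,"dy":-68,"dz":0,"wx":0,"wy":0,"wz":0,"gripper":85},
  {"dx":-62,"dy":-68,"dz":0,"wx":0,"wy":0,"wz":0,"gripper":85},
  {"dx":-62,"dy":-68,"dz":0,"wx":0,"wy":0,"wz":0,"gripper":85},
  {"dx":-62,"dy":-68,"dz":25,"wx":0,"wy":0,"wz":0,"gripper":60},
  {"dx":-62,"dy":-68,"dz":50,"wx":0,"wy":0,"wz":0,"gripper":60},
  {"dx":-62,"dy":-68,"dz":50,"wx":0,"wy":0,"wz":0,"gripper":60},
  {"dx":-62,"dy":-68,"dz":50,"wx":0,"wy":0,"wz":0,"gripper":60},
])

```text
clock: 2.1
ee_pos: [0.4979, 0.2072, 0.2812]
orientation: [3.141, 0.0, 2.951]
ft_force: [0.2, 0.1, 0.8]
grip_width: 0.698
finger_force: 0.0
```

```bash
python3 - <<'E'
from h import *
T=Ro.from_euler('xyz',[np.pi,0,np.radians(169)])
print(tool([.498,.206,.226],T))
a=grab('side','s1');b=grab('top','t1')
c=lambda f,u,v,w,h,k:cv2.resize(f['frame'][v:v+h,u:u+w,::-1],None,fx=k,fy=k,interpolation=cv2.INTER_CUBIC)
cv2.imwrite('pics/c1.png',np.hstack([c(a,225,95,80,110,5),c(b,215,150,80,110,5)]))
E
```

```text
(array([-0.30022981, -1.16982918, 55.16519123]), array([0.02731812, 0.02275029, 0.07426559]))
```

View pics/c1.png

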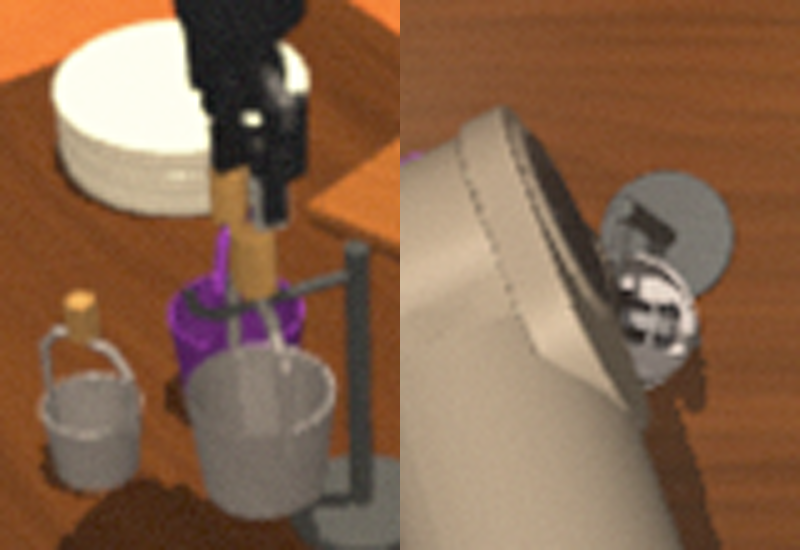

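The crop shows the open fingers above the wooden grip of the hanging larger steel pail, at about (252,232) in the left half. I descend, then close.

Request:
apply_moves([
  {"dx":0,"dy":-1,"dz":20,"wx":0,"wy":0,"wz":0,"gripper":60},
  {"dx":0,"dy":-1,"dz":40,"wx":0,"wy":0,"wz":0,"gripper":60},
  {"dx":0,"dy":-1,"dz":54,"wx":0,"wy":0,"wz":0,"gripper":60},
  {"dx":0,"dy":-1,"dz":54,"wx":0,"wy":0,"wz":0,"gripper":60},
  {"dx":0,"dy":-1,"dz":54,"wx":0,"wy":0,"wz":0,"gripper":30},
  {"dx":0,"dy":-1,"dz":54,"wx":0,"wy":0,"wz":0,"gripper":10},
  {"dx":0,"dy":-1,"dz":54,"wx":0,"wy":0,"wz":0,"gripper":10},
  {"dx":0,"dy":-1,"dz":54,"wx":0,"wy":0,"wz":0,"gripper":10},
])

```text
clock: 3.2
ee_pos: [0.498, 0.2057, 0.2272]
orientation: [3.141, 0.001, 2.95]
ft_force: [-1.2, 1.2, 5.0]
grip_width: 0.275
finger_force: 59.2
```

Request:
apply_moves([
  {"dx":0,"dy":0,"dz":-8,"wx":0,"wy":0,"wz":0,"gripper":10},
  {"dx":0,"dy":0,"dz":-18,"wx":0,"wy":0,"wz":0,"gripper":10},
  {"dx":0,"dy":0,"dz":-30,"wx":0,"wy":0,"wz":0,"gripper":10},
  {"dx":0,"dy":0,"dz":-40,"wx":0,"wy":0,"wz":0,"gripper":10},
  {"dx":0,"dy":0,"dz":-45,"wx":0,"wy":0,"wz":0,"gripper":10},
  {"dx":0,"dy":0,"dz":-45,"wx":0,"wy":0,"wz":0,"gripper":10},
  {"dx":0,"dy":0,"dz":-45,"wx":0,"wy":0,"wz":0,"gripper":10},
  {"dx":0,"dy":0,"dz":-45,"wx":0,"wy":0,"wz":0,"gripper":10},
])

```text
clock: 4.2
ee_pos: [0.4975, 0.2053, 0.271]
orientation: [-3.141, -0.0, 2.95]
ft_force: [0.6, -0.2, -2.1]
grip_width: 0.275
finger_force: 58.9
```

```bash
python3 - <<'E'
from h import *
a=grab('side','s2')
cv2.imwrite('pics/c2.png',cv2.resize(a['frame'][95:205,225:325,::-1],None,fx=5,fy=5,interpolation=cv2.INTER_CUBIC))
for p in([.389,.225,.272],[.42,.03,.3],[.58,-.086,.3],[.58,-.086,.246]):print(tool(p)[0])
E
```

```text
[110.29786045  -1.4181432   -0.96698551]
[  42.73009328 -186.95460684  -28.91009736]
[-136.43724633 -270.3516298   -28.94138219]
[-136.4578807  -270.32755669   25.0586085 ]
```

View pics/c2.png

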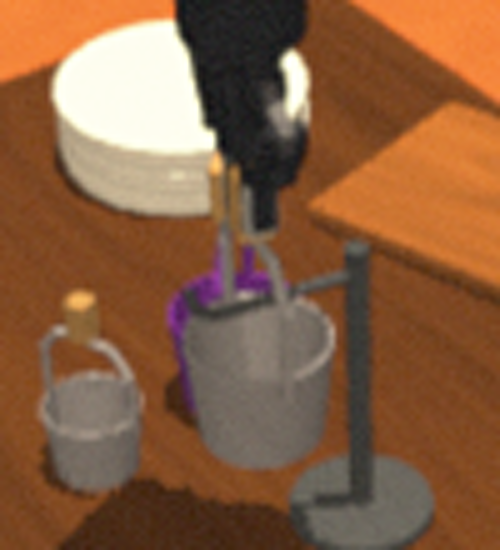

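The pail is in the fingers, off the arm but still round the hook. I now take it outward along tool x.

Request:
apply_moves([
  {"dx":10,"dy":0,"dz":0,"wx":0,"wy":0,"wz":0,"gripper":10},
  {"dx":28,"dy":0,"dz":0,"wx":0,"wy":0,"wz":0,"gripper":10},
  {"dx":48,"dy":0,"dz":0,"wx":0,"wy":0,"wz":0,"gripper":10},
  {"dx":68,"dy":0,"dz":0,"wx":0,"wy":0,"wz":0,"gripper":10},
  {"dx":88,"dy":0,"dz":0,"wx":0,"wy":0,"wz":0,"gripper":10},
  {"dx":106,"dy":0,"dz":0,"wx":0,"wy":0,"wz":0,"gripper":10},
  {"dx":112,"dy":0,"dz":0,"wx":0,"wy":0,"wz":0,"gripper":10},
  {"dx":112,"dy":0,"dz":0,"wx":0,"wy":0,"wz":0,"gripper":10},
])

```text
clock: 5.25
ee_pos: [0.3874, 0.2269, 0.2715]
orientation: [3.141, 0.0, 2.951]
ft_force: [0.9, 0.4, -2.4]
grip_width: 0.274
finger_force: 59.0
```

```bash
python3 - <<'E'
from h import *
for p in([.395,.03,.3],[.58,-.086,.3],[.58,-.086,.246]):print(tool(p)[0])
E
```

```text
[ -44.85053961 -191.87728708  -28.5651011 ]
[-248.50007383 -270.66730645  -28.55724163]
[-248.48661761 -270.69670029   25.4427487 ]
```

Request:
apply_moves([
  {"dx":-8,"dy":-25,"dz":-8,"wx":0,"wy":0,"wz":0,"gripper":10},
  {"dx":-25,"dy":-60,"dz":-20,"wx":0,"wy":0,"wz":0,"gripper":10},
  {"dx":-42,"dy":-100,"dz":-29,"wx":0,"wy":0,"wz":0,"gripper":10},
  {"dx":-65,"dy":-138,"dz":-29,"wx":0,"wy":0,"wz":0,"gripper":10},
  {"dx":-105,"dy":-165,"dz":-29,"wx":0,"wy":0,"wz":0,"gripper":10},
  {"dx":-145,"dy":-195,"dz":-29,"wx":0,"wy":0,"wz":0,"gripper":10},
  {"dx":-185,"dy":-225,"dz":-29,"wx":0,"wy":0,"wz":0,"gripper":10},
  {"dx":-215,"dy":-247,"dz":-29,"wx":0,"wy":0,"wz":0,"gripper":10},
])

```text
clock: 6.25
ee_pos: [0.5531, -0.0589, 0.3003]
orientation: [-3.14, 0.001, 2.949]
ft_force: [-0.3, 1.0, -2.0]
grip_width: 0.274
finger_force: 59.3
```

Request:
apply_moves([
  {"dx":-20,"dy":-14,"dz":0,"wx":0,"wy":0,"wz":0,"gripper":10},
  {"dx":-33,"dy":-24,"dz":0,"wx":0,"wy":0,"wz":0,"gripper":10},
  {"dx":-33,"dy":-24,"dz":0,"wx":0,"wy":0,"wz":0,"gripper":10},
  {"dx":-33,"dy":-24,"dz":10,"wx":0,"wy":0,"wz":0,"gripper":10},
  {"dx":-33,"dy":-24,"dz":25,"wx":0,"wy":0,"wz":0,"gripper":10},
  {"dx":-33,"dy":-24,"dz":35,"wx":0,"wy":0,"wz":0,"gripper":10},
  {"dx":-33,"dy":-24,"dz":40,"wx":0,"wy":0,"wz":0,"gripper":10},
  {"dx":-33,"dy":-24,"dz":40,"wx":0,"wy":0,"wz":0,"gripper":10},
])

```text
clock: 7.25
ee_pos: [0.5794, -0.0865, 0.26]
orientation: [-3.141, -0.001, 2.95]
ft_force: [0.4, -0.3, -3.0]
grip_width: 0.275
finger_force: 59.3
```

```bash
python3 - <<'E'
from h import *
a=grab('side','s3');P=cloud(a);b=grab('top','t3')
cv2.imwrite('pics/c3.png',np.hstack([cv2.resize(f['frame'][v:v+110,u:u+100,::-1],None,fx=4,fy=4,interpolation=cv2.INTER_CUBIC) for f,u,v in((a,300,150),(b,300,140))]))
q=P[(abs(P[...,0]-.58)<.07)&(abs(P[...,1]+.086)<.07)&(P[...,2]>.083)&(P[...,2]<.19)]
print(np.percentile(q,[0,1,50,99,100],axis=0).round(3)); print(tool([.58,-.086,.246])[0])
E
```

```text
[[ 0.528 -0.141  0.085]
 [ 0.531 -0.138  0.09 ]
 [ 0.578 -0.085  0.136]
 [ 0.622 -0.04   0.182]
 [ 0.626 -0.034  0.189]]
[-0.19069976  0.6135952  14.60439865]
```

View pics/c3.png

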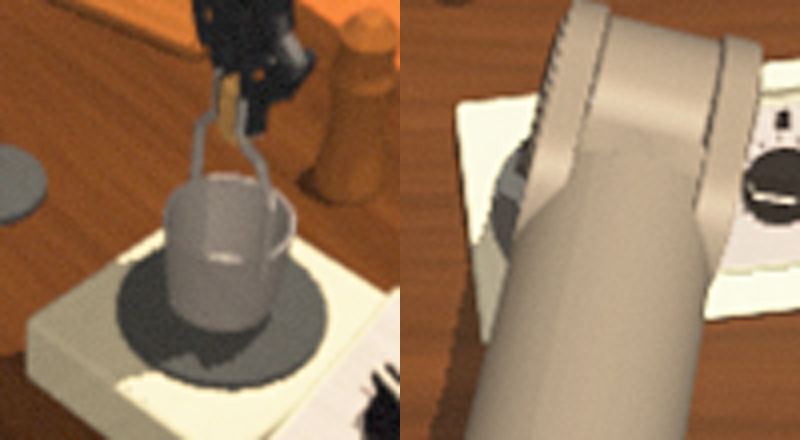

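The pail hangs centred over the plate, with a small gap under its base. I lower it slowly and watch the force.

Request:
apply_moves([
  {"dx":0,"dy":0,"dz":3,"wx":0,"wy":0,"wz":0,"gripper":10},
  {"dx":0,"dy":0,"dz":6,"wx":0,"wy":0,"wz":0,"gripper":10},
  {"dx":0,"dy":0,"dz":8,"wx":0,"wy":0,"wz":0,"gripper":10},
  {"dx":0,"dy":0,"dz":9,"wx":0,"wy":0,"wz":0,"gripper":10},
  {"dx":0,"dy":0,"dz":10,"wx":0,"wy":0,"wz":0,"gripper":10},
  {"dx":0,"dy":0,"dz":11,"wx":0,"wy":0,"wz":0,"gripper":10},
  {"dx":0,"dy":0,"dz":11,"wx":0,"wy":0,"wz":0,"gripper":10},
  {"dx":0,"dy":0,"dz":11,"wx":0,"wy":0,"wz":0,"gripper":10},
])

```text
clock: 8.35
ee_pos: [0.5795, -0.0865, 0.2493]
orientation: [-3.142, -0.0, 2.95]
ft_force: [-1.1, 0.5, -2.1]
grip_width: 0.271
finger_force: 59.3
```

Request:
apply_moves([
  {"dx":0,"dy":0,"dz":0.5,"wx":0,"wy":0,"wz":0,"gripper":10},
  {"dx":0,"dy":0,"dz":1,"wx":0,"wy":0,"wz":0,"gripper":10},
  {"dx":0,"dy":0,"dz":1.5,"wx":0,"wy":0,"wz":0,"gripper":10},
  {"dx":0,"dy":0,"dz":2,"wx":0,"wy":0,"wz":0,"gripper":10},
  {"dx":0,"dy":0,"dz":2,"wx":0,"wy":0,"wz":0,"gripper":10},
  {"dx":0,"dy":0,"dz":2,"wx":0,"wy":0,"wz":0,"gripper":10},
  {"dx":0,"dy":0,"dz":2,"wx":0,"wy":0,"wz":0,"gripper":10},
  {"dx":0,"dy":0,"dz":2,"wx":0,"wy":0,"wz":0,"gripper":10},
])

```text
clock: 9.35
ee_pos: [0.5795, -0.0865, 0.2473]
orientation: [-3.142, -0.0, 2.95]
ft_force: [0.6, -0.5, -2.2]
grip_width: 0.277
finger_force: 59.3
```

Request:
apply_moves([
  {"dx":0,"dy":0,"dz":0.5,"wx":0,"wy":0,"wz":0,"gripper":10},
  {"dx":0,"dy":0,"dz":1,"wx":0,"wy":0,"wz":0,"gripper":10},
  {"dx":0,"dy":0,"dz":1.5,"wx":0,"wy":0,"wz":0,"gripper":10},
  {"dx":0,"dy":0,"dz":1.5,"wx":0,"wy":0,"wz":0,"gripper":10},
  {"dx":0,"dy":0,"dz":1.5,"wx":0,"wy":0,"wz":0,"gripper":10},
  {"dx":0,"dy":0,"dz":1.5,"wx":0,"wy":0,"wz":0,"gripper":10},
  {"dx":0,"dy":0,"dz":1.5,"wx":0,"wy":0,"wz":0,"gripper":10},
  {"dx":0,"dy":0,"dz":1.5,"wx":0,"wy":0,"wz":0,"gripper":10},
])

```text
clock: 10.35
ee_pos: [0.5795, -0.0865, 0.2458]
orientation: [-3.142, -0.0, 2.95]
ft_force: [0.4, 0.5, -2.2]
grip_width: 0.273
finger_force: 59.3
```

Request:
apply_moves([
  {"dx":0,"dy":0,"dz":0.5,"wx":0,"wy":0,"wz":0,"gripper":10},
  {"dx":0,"dy":0,"dz":1,"wx":0,"wy":0,"wz":0,"gripper":10},
  {"dx":0,"dy":0,"dz":1.5,"wx":0,"wy":0,"wz":0,"gripper":10},
  {"dx":0,"dy":0,"dz":1.5,"wx":0,"wy":0,"wz":0,"gripper":10},
  {"dx":0,"dy":0,"dz":1.5,"wx":0,"wy":0,"wz":0,"gripper":10},
  {"dx":0,"dy":0,"dz":1.5,"wx":0,"wy":0,"wz":0,"gripper":10},
  {"dx":0,"dy":0,"dz":1.5,"wx":0,"wy":0,"wz":0,"gripper":10},
  {"dx":0,"dy":0,"dz":1.5,"wx":0,"wy":0,"wz":0,"gripper":10},
])

```text
clock: 11.35
ee_pos: [0.5799, -0.0865, 0.2451]
orientation: [3.141, 0.001, 2.95]
ft_force: [-1.9, 1.2, 10.3]
grip_width: 0.277
finger_force: 61.1
```

Contact is at about 12 N. I ease off slightly, open, and go up.

Request:
apply_moves([
  {"dx":0,"dy":0,"dz":-0.5,"wx":0,"wy":0,"wz":0,"gripper":10},
  {"dx":0,"dy":0,"dz":-0.5,"wx":0,"wy":0,"wz":0,"gripper":50},
  {"dx":0,"dy":0,"dz":-0.5,"wx":0,"wy":0,"wz":0,"gripper":60},
  {"dx":0,"dy":0,"dz":-0.5,"wx":0,"wy":0,"wz":0,"gripper":60},
  {"dx":0,"dy":0,"dz":-0.5,"wx":0,"wy":0,"wz":0,"gripper":60},
  {"dx":0,"dy":0,"dz":-15,"wx":0,"wy":0,"wz":0,"gripper":60},
  {"dx":0,"dy":0,"dz":-45,"wx":0,"wy":0,"wz":0,"gripper":60},
  {"dx":0,"dy":0,"dz":-85,"wx":0,"wy":0,"wz":0,"gripper":60},
])

```text
clock: 12.35
ee_pos: [0.5792, -0.0866, 0.3307]
orientation: [-3.141, -0.001, 2.95]
ft_force: [0.9, -0.7, 0.1]
grip_width: 0.704
finger_force: 0.0
```

```bash
python3 - <<'E'
from h import *
a=load('s0');b=load('t0')
W=Ro.from_euler('z',6.9,degrees=True)
ey=W.apply([0,1,0]);eu=W.apply([np.cos(np.radians(25)),0,np.sin(np.radians(25))]);n=np.cross(eu,ey)
C=np.array([.580,-.086,0])+W.apply([0,-.18,.085]);print('C',C,'n',n)
M=lambda f:f['intrinsics']@np.c_[f['R'],f['t']]
def tri(ps,pt):
    X=cv2.triangulatePoints(M(a),M(b),np.array(ps,float),np.array(pt,float)).ravel();return X[:3]/X[3]
S=lambda x,y:(355+x/4,215+(y-300)/4)
T=lambda x,y:(350+(x-400)/4,148+(y-300)/4)
def loc(X): d=X-C;return np.array([d@ey,d@eu,d@n])
def ang(l): return np.degrees(np.arctan2(l[1],l[0]))
def ray(f,p,h):
    d=f['R'].T@np.linalg.inv(f['intrinsics'])@[*p,1];o=-f['R'].T@f['t'];k=((C+h*n-o)@n)/(d@n);return o+d*k
for nm,ps,pt in(('tab',S(252,402),T(583,387)),('line1',S(161,403),T(552,461)),('line2',S(188,443),T(596,468))):
    X=tri(ps,pt);h=0 if nm=='tab' else .045
    print(nm,loc(X).round(4),*( (loc(ray(f,p,h)).round(4),np.hypot(*loc(ray(f,p,h))[:2]).round(4),ang(loc(ray(f,p,h))).round(1)) for f,p in((a,ps),(b,pt))))
# dark tab pixels & knob in panel coords via rectified view, 2px/mm
for nm,f in(('a',a),('b',b)):
  out=[]
  for h in(0,.045):
    g=np.array([proj(f,C+x*ey+y*eu+h*n) for x,y in((.08,.08),(-.08,.08),(-.08,-.08),(.08,-.08))],np.float32)
    H=cv2.getPerspectiveTransform(g,np.float32([[0,0],[390,0],[390,390],[0,390]]))
    im=cv2.warpPerspective(f['frame'],H,(390,390),flags=cv2.INTER_CUBIC);cv2.circle(im,(195,195),int(.05*390/.16),(0,200,0),1);cv2.circle(im,(195,195),2,(255,0,0),-1);out.append(im[45:345])
  cv2.imwrite(f'pics/r{nm}.png',np.hstack(out)[...,::-1])
cv2.imwrite('pics/r.png',np.vstack([cv2.imread('pics/ra.png'),cv2.imread('pics/rb.png')]))
E
```

```text
C [ 0.60162463 -0.26469632  0.085     ] n [-0.41955738 -0.05077202  0.90630779]
tab [-0.0033  0.0619  0.0021] (array([-0.0023,  0.0623,  0.    ]), np.float64(0.0624), np.float64(92.1)) (array([-0.0042,  0.0617,  0.    ]), np.float64(0.0618), np.float64(93.9))
line1 [0.033  0.0129 0.0415] (array([0.0307, 0.0127, 0.045 ]), np.float64(0.0333), np.float64(22.4)) (array([0.0349, 0.0128, 0.045 ]), np.float64(0.0372), np.float64(20.1))
line2 [-0.0024  0.0007  0.0437] (array([-0.0025, -0.    ,  0.045 ]), np.float64(0.0025), np.float64(-179.2)) (array([-0.0028,  0.0019,  0.045 ]), np.float64(0.0034), np.float64(145.6))
```

View pics/r.png

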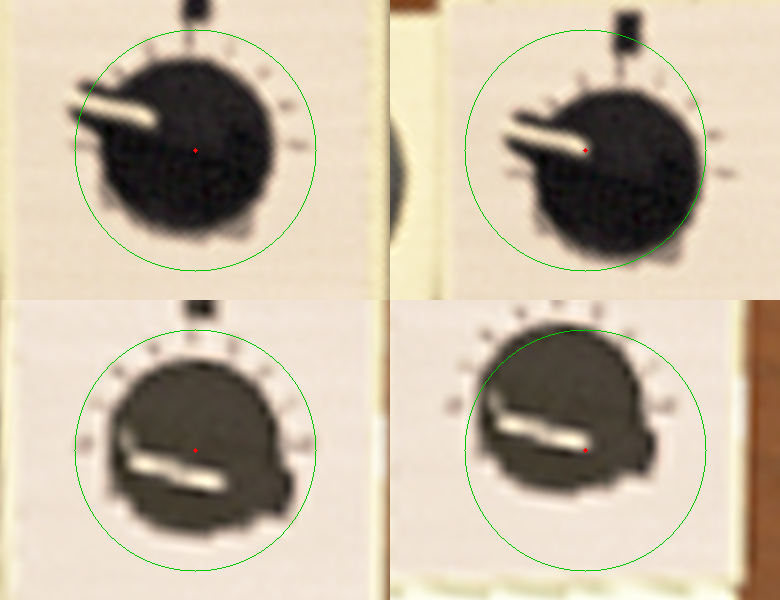

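Rectified views: the scale ticks give the knob centre about 2.5 mm up-slope of my estimate. The pointer line is at about 19° and the tab, at (197,10)/(200,307), at about 93°.

```bash
cat >> h.py <<'E'
W=Ro.from_euler('z',6.9,degrees=True)
ey=W.apply([0,1,0]);eu=W.apply([np.cos(np.radians(25)),0,np.sin(np.radians(25))]);nn=np.cross(eu,ey)
C=np.array([.580,-.086,0])+W.apply([0,-.18,.085])+.0025*eu+.001*ey
def knobR(deg,sg):
    r=np.radians(deg);y=sg*(-np.sin(r)*ey+np.cos(r)*eu);z=-nn;return Ro.from_matrix(np.c_[np.cross(y,z),y,z])
E
python3 - <<'E'
from h import *
s=env.get_state();print(s['clock'],s['qpos'].round(3),s['ee_pos'],C)
for sg in(1,-1):
  for deg in(19,93):print(sg,deg,tool(C+.12*nn,knobR(deg,sg)), knobR(deg,sg).as_matrix()[:,1].round(2))
f=grab('side','s4');P=cloud(f)
q=P[(np.hypot(P[...,0]-.58,P[...,1]+.086)<.058)&(P[...,2]>.079)&(P[...,2]<.155)]
print('pail',np.percentile(q,[1,50,99],axis=0).round(3))
E
```

```text
12.35 [-0.514  0.241  0.674  1.727 -0.158  1.229  1.577] [ 0.57924113 -0.0866204   0.33074435] [ 0.60375385 -0.26343136  0.08605655]
1 19 (array([  -9.62179845, -184.41212358,  136.00706412]), array([-24.91745547, -12.43497249,  89.51668742])) [ 0.89 -0.22  0.4 ]
1 93 (array([  -9.62179845, -184.41212358,  136.00706412]), array([-35.56000691,   6.57696195, 161.46046652])) [ 0.07 -1.   -0.02]
-1 19 (array([  -9.62179845, -184.41212358,  136.00706412]), array([ 12.37060462, -24.78847379, -87.35294727])) [-0.89  0.22 -0.4 ]
-1 93 (array([  -9.62179845, -184.41212358,  136.00706412]), array([ -4.56718227, -24.69362515, -14.65707192])) [-0.07  1.    0.02]
pail [[ 0.531 -0.136  0.08 ]
 [ 0.578 -0.084  0.12 ]
 [ 0.623 -0.041  0.152]]
```

Request:
apply_moves([
  {"dx":0,"dy":-15,"dz":0,"wx":-2.5,"wy":-1.2,"wz":9,"gripper":60},
  {"dx":0,"dy":-40,"dz":0,"wx":-5,"wy":-2.5,"wz":18,"gripper":60},
  {"dx":-2,"dy":-70,"dz":0,"wx":-7.5,"wy":-3.7,"wz":27,"gripper":60},
  {"dx":-4,"dy":-100,"dz":0,"wx":-10,"wy":-5,"wz":36,"gripper":60},
  {"dx":-6,"dy":-130,"dz":10,"wx":-12.5,"wy":-6.2,"wz":45,"gripper":60},
  {"dx":-8,"dy":-155,"dz":20,"wx":-15,"wy":-7.5,"wz":54,"gripper":60},
  {"dx":-10,"dy":-175,"dz":40,"wx":-17.5,"wy":-8.7,"wz":63,"gripper":60},
  {"dx":-10,"dy":-184,"dz":60,"wx":-20,"wy":-10,"wz":72,"gripper":60},
])

```text
clock: 13.4
ee_pos: [0.5542, -0.2708, 0.2698]
orientation: [2.78, -0.062, 1.683]
ft_force: [1.2, -0.0, 0.3]
grip_width: 0.704
finger_force: 0.0
```

```bash
python3 - <<'E'
from h import *
s=env.get_state();print(s['clock'],s['qpos'].round(3),s['ee_pos'])
print(tool(C+.08*nn,knobR(19,1)))
E
```

```text
13.4 [-0.268  0.254  0.895  1.949 -0.631  0.88   1.062] [ 0.55416608 -0.27077446  0.26982658]
(array([ -5.38715393, -24.13037523, 109.7096406 ]), array([-4.70726622, -2.33616878, 17.17818281]))
```

Request:
apply_moves([
  {"dx":-2,"dy":-8,"dz":15,"wx":-2.3,"wy":-1.2,"wz":8.6,"gripper":60},
  {"dx":-5,"dy":-24,"dz":35,"wx":-4.7,"wy":-2.3,"wz":17.2,"gripper":60},
  {"dx":-5,"dy":-24,"dz":60,"wx":-4.7,"wy":-2.3,"wz":17.2,"gripper":60},
  {"dx":-5,"dy":-24,"dz":85,"wx":-4.7,"wy":-2.3,"wz":17.2,"gripper":60},
  {"dx":-5,"dy":-24,"dz":105,"wx":-4.7,"wy":-2.3,"wz":17.2,"gripper":60},
  {"dx":-5,"dy":-24,"dz":108,"wx":-4.7,"wy":-2.3,"wz":17.2,"gripper":60},
  {"dx":-5,"dy":-24,"dz":108,"wx":-4.7,"wy":-2.3,"wz":17.2,"gripper":60},
  {"dx":-5,"dy":-24,"dz":108,"wx":-4.7,"wy":-2.3,"wz":17.2,"gripper":60},
])

```text
clock: 14.4
ee_pos: [0.5698, -0.2659, 0.1608]
orientation: [2.727, -0.138, 1.395]
ft_force: [0.1, -0.2, 1.2]
grip_width: 0.7
finger_force: 0.0
```

```bash
python3 - <<'E'
from h import *
s=env.get_state();print(s['clock'],s['qpos'].round(3),s['ee_pos'])
print(tool(C+.022*nn,knobR(19,1)))
a=grab('side','s5');b=grab('top','t5')
cv2.imwrite('pics/c5.png',np.hstack([cv2.resize(f['frame'][v:v+110,u:u+100,::-1],None,fx=4,fy=4,interpolation=cv2.INTER_CUBIC) for f,u,v in((a,345,165),(b,340,140))]))
E
```

```text
14.4 [-0.142  0.38   0.735  2.092 -0.982  0.62   1.091] [ 0.56975013 -0.26593751  0.16081088]
(array([-1.8676287 , -0.07592239, 60.140719  ]), array([-0.0952242 , -0.11639439,  0.3267474 ]))
```

View pics/c5.png

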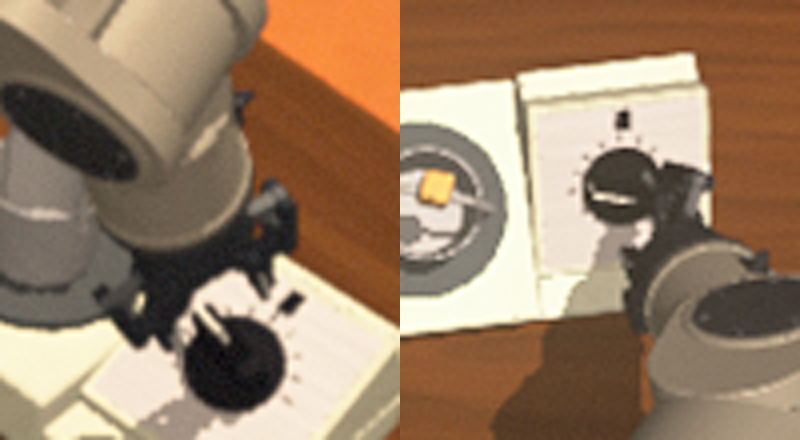

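Pail stands upright on the plate; the fingers straddle the knob bar. Joint 5 is near its limit, so I approach in small steps.

Request:
apply_moves([
  {"dx":-1,"dy":0,"dz":5,"wx":0,"wy":0,"wz":0,"gripper":60},
  {"dx":-2,"dy":0,"dz":10,"wx":0,"wy":0,"wz":0,"gripper":60},
  {"dx":-2,"dy":0,"dz":15,"wx":0,"wy":0,"wz":0,"gripper":60},
  {"dx":-2,"dy":0,"dz":20,"wx":0,"wy":0,"wz":0,"gripper":60},
  {"dx":-2,"dy":0,"dz":20,"wx":0,"wy":0,"wz":0,"gripper":60},
  {"dx":-2,"dy":0,"dz":20,"wx":0,"wy":0,"wz":0,"gripper":60},
  {"dx":-2,"dy":0,"dz":20,"wx":0,"wy":0,"wz":0,"gripper":60},
  {"dx":-2,"dy":0,"dz":20,"wx":0,"wy":0,"wz":0,"gripper":60},
])

```text
clock: 15.5
ee_pos: [0.5776, -0.2663, 0.1414]
orientation: [2.728, -0.138, 1.395]
ft_force: [-0.1, -0.2, -0.3]
grip_width: 0.701
finger_force: 0.0
```

```bash
python3 - <<'E'
from h import *
s=env.get_state();print(s['clock'],s['qpos'].round(3),s['ee_pos'])
print(tool(C+.022*nn,knobR(19,1)))
E
```

```text
15.5 [-0.056  0.402  0.624  2.086 -0.997  0.576  1.103] [ 0.57760823 -0.2663412   0.14137853]
(array([-0.17389625,  0.63498433, 39.25406847]), array([-0.17172132, -0.11970931,  0.34324159]))
```

Request:
apply_moves([
  {"dx":0,"dy":0.5,"dz":6,"wx":0,"wy":0,"wz":0,"gripper":60},
  {"dx":0,"dy":0.5,"dz":12,"wx":0,"wy":0,"wz":0,"gripper":60},
  {"dx":0,"dy":0.5,"dz":18,"wx":0,"wy":0,"wz":0,"gripper":60},
  {"dx":0,"dy":0.5,"dz":24,"wx":0,"wy":0,"wz":0,"gripper":60},
  {"dx":0,"dy":0.5,"dz":30,"wx":0,"wy":0,"wz":0,"gripper":60},
  {"dx":0,"dy":0.5,"dz":35,"wx":0,"wy":0,"wz":0,"gripper":60},
  {"dx":0,"dy":0.5,"dz":38,"wx":0,"wy":0,"wz":0,"gripper":60},
  {"dx":0,"dy":0.5,"dz":38,"wx":0,"wy":0,"wz":0,"gripper":60},
])

```text
clock: 16.5
ee_pos: [0.5938, -0.2645, 0.1068]
orientation: [2.729, -0.138, 1.395]
ft_force: [0.0, 0.1, 0.3]
grip_width: 0.709
finger_force: 0.0
```

```bash
python3 - <<'E'
from h import *
s=env.get_state();print(s['clock'],s['qpos'].round(3),s['ee_pos'])
print(tool(C+.022*nn,knobR(19,1)))
E
```

```text
16.5 [ 0.095  0.444  0.421  2.07  -1.005  0.487  1.109] [ 0.59381507 -0.2645386   0.10681768]
(array([5.26390199e-04, 3.07445459e-01, 1.04108069e+00]), array([-0.18855585, -0.12008557,  0.32109252]))
```

Now I close on the bar.

Request:
apply_moves([
  {"dx":0,"dy":0,"dz":0,"wx":0,"wy":0,"wz":0,"gripper":40},
  {"dx":0,"dy":0,"dz":0,"wx":0,"wy":0,"wz":0,"gripper":30},
  {"dx":0,"dy":0,"dz":0,"wx":0,"wy":0,"wz":0,"gripper":22},
  {"dx":0,"dy":0,"dz":0,"wx":0,"wy":0,"wz":0,"gripper":18},
  {"dx":0,"dy":0,"dz":0,"wx":0,"wy":0,"wz":0,"gripper":14},
  {"dx":0,"dy":0,"dz":0,"wx":0,"wy":0,"wz":0,"gripper":10},
  {"dx":0,"dy":0,"dz":0,"wx":0,"wy":0,"wz":0,"gripper":10},
  {"dx":0,"dy":0,"dz":0,"wx":0,"wy":0,"wz":0,"gripper":10},
])

```text
clock: 17.5
ee_pos: [0.5942, -0.2649, 0.1075]
orientation: [2.727, -0.137, 1.395]
ft_force: [1.0, -1.5, 5.5]
grip_width: 0.198
finger_force: 58.2
```

Request:
apply_moves([
  {"dx":0,"dy":0,"dz":0,"wx":0,"wy":0,"wz":4,"gripper":10},
  {"dx":0,"dy":0,"dz":0,"wx":0,"wy":0,"wz":9,"gripper":10},
  {"dx":0,"dy":0,"dz":0,"wx":0,"wy":0,"wz":14,"gripper":10},
  {"dx":0,"dy":0,"dz":0,"wx":0,"wy":0,"wz":19,"gripper":10},
  {"dx":0,"dy":0,"dz":0,"wx":0,"wy":0,"wz":24,"gripper":10},
  {"dx":0,"dy":0,"dz":0,"wx":0,"wy":0,"wz":29,"gripper":10},
  {"dx":0,"dy":0,"dz":0,"wx":0,"wy":0,"wz":34,"gripper":10},
  {"dx":0,"dy":0,"dz":0,"wx":0,"wy":0,"wz":37,"gripper":10},
])

```text
clock: 18.5
ee_pos: [0.5938, -0.2646, 0.1073]
orientation: [2.889, -0.357, 0.764]
ft_force: [-3.5, 0.4, 7.9]
grip_width: 0.205
finger_force: 58.9
```

```bash
python3 - <<'E'
from h import *
s=env.get_state();print(s['clock'],s['qpos'].round(3),s['ee_pos'],s['ft_force'],s['torque'])
print(tool(C+.022*nn,knobR(93,1)))
E
```

```text
18.5 [ 0.089  0.444  0.428  2.07  -1.009  0.49   0.465] [ 0.5938036  -0.26457609  0.10729856] [-3.45130712  0.35432607  7.91841721] [0.07685847 0.30440882 0.12651121]
(array([0.04957015, 0.11025038, 1.48424732]), array([-0.19583539,  0.06420939, 37.2019122 ]))
```

Request:
apply_moves([
  {"dx":0,"dy":0,"dz":0,"wx":0,"wy":0,"wz":4,"gripper":10},
  {"dx":0,"dy":0,"dz":0,"wx":0,"wy":0,"wz":10,"gripper":10},
  {"dx":0,"dy":0,"dz":0,"wx":0,"wy":0,"wz":16,"gripper":10},
  {"dx":0,"dy":0,"dz":0,"wx":0,"wy":0,"wz":22,"gripper":10},
  {"dx":0,"dy":0,"dz":0,"wx":0,"wy":0,"wz":28,"gripper":10},
  {"dx":0,"dy":0,"dz":0,"wx":0,"wy":0,"wz":34,"gripper":10},
  {"dx":0,"dy":0,"dz":0,"wx":0,"wy":0,"wz":37,"gripper":10},
  {"dx":0,"dy":0,"dz":0,"wx":0,"wy":0,"wz":37,"gripper":10},
])

```text
clock: 19.5
ee_pos: [0.5936, -0.264, 0.1072]
orientation: [-3.116, -0.433, 0.068]
ft_force: [-6.1, 2.8, 11.1]
grip_width: 0.202
finger_force: 59.1
```

Request:
apply_moves([
  {"dx":0,"dy":0,"dz":0,"wx":0,"wy":0,"wz":0,"gripper":30},
  {"dx":0,"dy":0,"dz":0,"wx":0,"wy":0,"wz":0,"gripper":50},
  {"dx":0,"dy":0,"dz":0,"wx":0,"wy":0,"wz":0,"gripper":60},
  {"dx":0,"dy":0,"dz":0,"wx":0,"wy":0,"wz":0,"gripper":60},
  {"dx":0,"dy":0,"dz":-15,"wx":0,"wy":0,"wz":0,"gripper":60},
  {"dx":0,"dy":0,"dz":-40,"wx":0,"wy":0,"wz":0,"gripper":60},
  {"dx":0,"dy":0,"dz":-75,"wx":0,"wy":0,"wz":0,"gripper":60},
  {"dx":0,"dy":0,"dz":-110,"wx":0,"wy":0,"wz":0,"gripper":60},
])

```text
clock: 20.5
ee_pos: [0.5469, -0.2707, 0.2083]
orientation: [-3.117, -0.433, 0.068]
ft_force: [-0.0, -0.7, 0.9]
grip_width: 0.703
finger_force: 0.0
```

```bash
python3 - <<'E'
from h import *
s=env.get_state();print(s['clock'],s['qpos'].round(3),s['ee_pos'])
a=grab('side','s6');b=grab('top','t6')
out=[]
for f in(a,b):
    g=np.array([proj(f,C+x*ey+y*eu) for x,y in((.08,.08),(-.08,.08),(-.08,-.08),(.08,-.08))],np.float32)
    H=cv2.getPerspectiveTransform(g,np.float32([[0,0],[390,0],[390,390],[0,390]]))
    out.append(cv2.warpPerspective(f['frame'],H,(390,390),flags=cv2.INTER_CUBIC))
cv2.imwrite('pics/r6.png',np.hstack(out)[...,::-1])
E
```

```text
20.5 [-0.05   0.242  0.623  2.082 -0.723  0.631 -0.417] [ 0.54687125 -0.2707484   0.20829094]
```

View pics/r6.png

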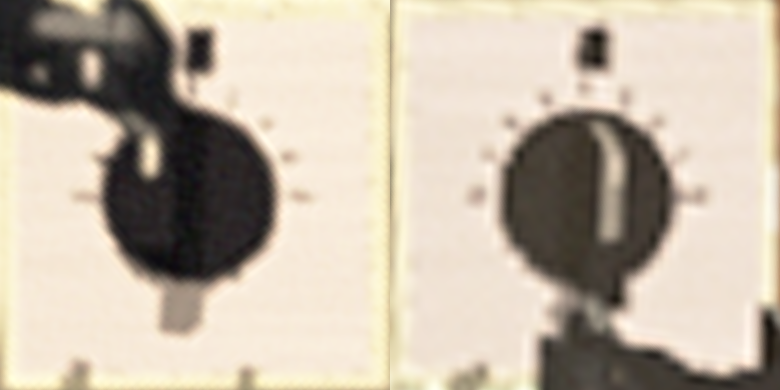

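The view shows the pointer near the tab. I fit the line and the tab numerically.

```bash
python3 - <<'E'
from h import *
def rect(f,h):
    g=np.array([proj(f,C+x*ey+y*eu+h*nn) for x,y in((.08,.08),(-.08,.08),(-.08,-.08),(.08,-.08))],np.float32)
    H=cv2.getPerspectiveTransform(g,np.float32([[0,0],[480,0],[480,480],[0,480]]))
    return cv2.cvtColor(cv2.warpPerspective(f['frame'],H,(480,480),flags=cv2.INTER_CUBIC),cv2.COLOR_RGB2GRAY).astype(float)
def fit(m,w):
    v,u=np.nonzero(m);p=np.c_[80-u/3,80-v/3];w=w[m];c=(p*w[:,None]).sum(0)/w.sum();q=(p-c)*np.sqrt(w)[:,None]
    d=np.linalg.svd(q,full_matrices=False)[2][0];return c.round(2),np.degrees(np.arctan2(d[1],d[0])).round(1)%180,len(w)
R,Cc=np.mgrid[:480,:480]
for n in('t0','t6','s0'):
    f=load(n);g=rect(f,.045);x=80-Cc/3;y=80-R/3
    m=(np.hypot(x,y)<27)&(g>120)
    # largest component
    k,l,s,_=cv2.connectedComponentsWithStats(m.astype(np.uint8));m=(l==1+s[1:,4].argmax())
    print(n,'line',fit(m,g-100))
    g=rect(f,0);t=(np.hypot(x,y)>49)&(np.hypot(x,y)<72)&(abs(x)<15)&(y>0)&(g<110)
    c=fit(t,130-g);print('  tab',c,np.degrees(np.arctan2(c[0][1],c[0][0])).round(1))
    # ticks, 0 and 180 deg
    for sx in(1,-1):
        t=(sx*x>38)&(sx*x<52)&(abs(y)<6);w=np.clip(np.median(g[t])-12-g,0,None);mm=t&(w>0);print('  tick',fit(mm,w+1e-6)[0])
E
```

```text
t0 line (array([ -4.54, -21.3 ]), np.float64(168.4), 2671)
  tab (array([-3.7, 59.9]), np.float64(97.7), 1269) 93.5
  tick [44.21  0.05]
  tick [-44.12  -0.61]
t6 line (array([-18.03, -12.2 ]), np.float64(123.9), 2604)
  tab (array([-3.7, 59.9]), np.float64(96.5), 1282) 93.5
  tick [4.425e+01 1.000e-02]
  tick [-42.61  -0.59]
s0 line (array([ 8.12, 20.46]), np.float64(158.9), 2357)
  tab (array([-1.45, 59.02]), np.float64(96.7), 1501) 91.4
  tick [39.77  1.49]
  tick [-43.02  -0.46]
```

```bash
python3 - <<'E'
from h import *
R,Cc=np.mgrid[:480,:480];x=80-Cc/3;y=80-R/3
for n in('t0','s0','t6'):
    f=load(n);h=.045
    g=np.array([proj(f,C+a*ey+b*eu+h*nn) for a,b in((.08,.08),(-.08,.08),(-.08,-.08),(.08,-.08))],np.float32)
    H=cv2.getPerspectiveTransform(g,np.float32([[0,0],[480,0],[480,480],[0,480]]))
    g=cv2.cvtColor(cv2.warpPerspective(f['frame'],H,(480,480),flags=cv2.INTER_CUBIC),cv2.COLOR_RGB2GRAY).astype(float)
    for th in(110,140):
        k,l,s,_=cv2.connectedComponentsWithStats((g>th).astype(np.uint8))
        lab=[i for i in range(1,k) if 60<s[i,4]<2500]
        i=min(lab,key=lambda i:np.hypot(x,y)[l==i].min())
        for rmax in(24,40):
            m=(l==i)&(np.hypot(x,y)<rmax);p=np.c_[x[m],y[m]].astype(np.float32);d=cv2.fitLine(p,cv2.DIST_L2,0,.01,.01).ravel()
            print(n,th,rmax,len(p),'mid',d[2:].round(1),'ang',np.degrees(np.arctan2(d[1],d[0])).round(1)%180,'range',p.min(0),p.max(0))
E
```

```text
Traceback (most recent call last):
ValueError: min() iterable argument is empty
```

```bash
python3 - <<'E'
from h import *
for n,(u,v,w,h) in(('t0',(384,183,18,9)),('t6',(388,172,16,18))):
    print(n);print(cv2.cvtColor(load(n)['frame'],cv2.COLOR_RGB2GRAY)[v:v+h,u:u+w])
f=load('t6');print([proj(f,C+.045*nn+r*(np.cos(t)*ey+np.sin(t)*eu)).round(1).tolist() for t in np.radians([83,93,103]) for r in(0,.03)])
f=load('t0');print([proj(f,C+.045*nn+r*(np.cos(t)*ey+np.sin(t)*eu)).round(1).tolist() for t in np.radians([14,19,24]) for r in(0,.03)])
E
```

```text
t0
[[200 186 112  57  67  66  65  67  68  66  66  67  68  63  66  67  63  68]
 [237 177  67  64  63  61  62  65  67  63  69  65  67  65  70  66  67  66]
 [236 166  81  93  73  59  63  65  63  65  62  67  64  60  62  65  63  65]
 [232 166  86 130 102  61  63  63  67  60  65  67  62  63  60  62  60  61]
 [223 168  68 120 115  72  61  61  63  61  66  64  60  62  66  63  66  65]
 [232 173  59  64 151 188 184 158 149 129  91  81  70  64  61  62  68  67]
 [237 171  60  57 167 231 232 209 201 195 174 187 195 192 154  87  64  66]
 [236 187  90  53  56  75  89  89 117 170 185 222 238 242 193 101  62  64]
 [235 200 113  63  57  61  62  64  61  55  56  57  54  76  73  63  65  67]]
t6
[[231 231 232 233 235 210 150 151 162 189 227 232 232 232 230 230]
 [231 231 233 232 232 235 208 220 239 235 233 224 225 229 229 228]
 [229 231 230 230 231 232 182 202 233 232 225 189 214 232 230 230]
 [231 218 204 226 235 236 212 222 237 238 225 180 214 234 232 231]
 [235 211 168 216 230 218 217 211 210 211 214 201 228 237 229 213]
 [236 239 213 199 162 115  94  74  76  76  72 129 192 223 206 183]
 [232 218 161  7
[... 282 characters left out ...]
 55  55 129 204 154  56  58  59  59]
 [ 64  66  64  70  62  53  57  58  57 129 202 154  54  60  63  60]
 [ 60  62  64  67  60  58  55  55  57 132 192 141  55  62  64  61]
 [ 64  65  64  64  64  56  59  59  59 133 163 113  55  61  59  60]
 [ 64  63  67  65  61  60  58  56  56 132 164 113  58  61  63  64]
 [ 68  67  66  65  63  59  55  54  57 132 163 115  62  63  62  61]
 [ 69  67  65  65  61  58  60  58  55 132 166 115  59  62  62  61]
 [ 64  67  64  66  63  55  58  57  59 139 168 117  58  61  61  54]]
[[397.9, 190.0], [396.6, 181.9], [397.9, 190.0], [398.1, 181.6], [397.9, 190.0], [399.6, 181.7]]
[[397.9, 190.0], [389.4, 188.9], [397.9, 190.0], [389.6, 188.2], [397.9, 190.0], [389.9, 187.5]]
```

The pointer measures about 92° and the tab about 93°, well inside the 6.9° tolerance. The pail stands on the plate and the arm is clear.

```bash
python3 -c "
from station import env
print(env.hand_in())"
```

```text
the job is handed in; nothing more can be done
None
```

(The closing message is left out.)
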